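# Finish the packing crib and poise the cast lever over it

## Robot

A 6-joint arm with a two-finger parallel gripper is mounted at the origin on the work surface. World frame = base frame: x ahead of the robot, y to its left, z up, the work surface at z = 0. Lengths are in mm, angles in rad, forces in N, time in s.
With the tool pointing down it reaches from about 400 to 925 mm from the base axis. Payload 12.5 kg.
Tool frame: the origin (TCP) lies at the very end of the fingers, on their centre line; the grasp point (between the pads) lies 19 mm behind it; z points along the fingers, y is the line along which they close (so a half turn about z gives the same grasp; the last joint's range is limited). The gripper opens to 95 mm and grips with 3 to 60 N. Pads are 20 mm wide; open, the fingers measure 119 mm over their backs; the gripper's body (75 mm by 180 mm) begins 59 mm behind the grasp point.
Start: joints at [1.081, 0.491, 1.559, -0, 1.092, -0.106], TCP at [234.016, 579.558, 176.661] pointing down, gripper open.
Joint ranges: [-3.1, 3.1], [-0.84, 2.19], [0.05, 2.79], [-1.13, 4.28], [0.06, 2.93], [-2.69, 2.69]. Speed limits (rad/s): [2.22, 2.22, 2.79, 3.14, 3.14, 3.14].

## Interface

Orientations are given as [roll, pitch, yaw] about the fixed x, y, z axes, in that order (R = Rz(yaw) Ry(pitch) Rx(roll)).
In Python, from cell import env, imaging gives the robot as it stands (env), with the cameras (imaging).
- The arm moves only by the shell command python3 steer.py, which reads ROWS from standard input. ROWS is a JSON object whose key "segments" holds a list of rows, 1 to 5 of them, each of 5 numbers: dx, dy, dz in mm, then a turn about the tool's z in rad, then the opening from 0.0 (shut) to 1.0 (fully open); each row is the pose to reach, as a shift and turn from the pose commanded when the command began, along the tool's axes at that moment; what a row does not reach only later rows make up. A row lasts 1/12 s, in which the tool goes at most 41.7 mm and 0.125 rad, less where a joint would pass 70% of its speed; a pose out of reach is approached as far as the arm can. The fingers move at their own pace and stop on an object; the grip force is fixed at half the most. Time passes only in rows, so rows that do not move let the fingers close. It prints the time, the measured TCP pose, the force, the opening and the grip force at its end. Input that does not fit is refused with a message, and nothing moves.
- env.state(): the state, without advancing time (a new reading comes with each control period).
- imaging.read_camera(name): name is "side" or "top" or "wrist"; returns (picture, depth): 400x640x3 uint8, red, green, blue; 400x640 float32, mm along the optical axis (not along the pixel's ray), 0 where there is no reading.
- imaging.camera_info(name): a dict with "vertical_fov" (degrees; the focal length in pixels is half the picture's height over the tangent of half this angle, whatever the lens; pixels are square), "cx", "cy" (the principal point, pixels), "dist_coeffs" ([k1, k2, p1, p2, k3] as OpenCV has them; the pictures are not rectified), "origin" and "attitude" of the camera in the world. Camera axes: x right, y down, z forward; pixel columns grow to the right and rows downward; lengths in mm; the calibration is good to about 2 mm. A picture is of the moment at which its call begins: read the wrist's pose just before it. camera_info takes no time and is no camera call; for the wrist camera it gives the pose at the moment of the call.
- env.job_done(): hands the job in; it is judged then, once.
The state is a dict: "t": time; "joints": joint angles; "qvel": joint speeds; "tau": joint torques, N m; "eef_pos": TCP position; "tcp_rot": TCP orientation; "ft_force": force on the tool from outside, world axes, zero at the start; "moment": the same for the moment, N m; "opening": opening from 0.0 (shut) to 1.0 (fully open); "grip_force": force on a finger pad.
Only numpy, scipy, OpenCV 4.12 (cv2) and the standard library are available. Lean on these libraries where they do the work, as an engineer would, in place of code of your own. Each camera call takes 0.05 s, during which the arm holds its last target. There are 200 camera calls.

## Task

Finish the half-built wooden crib: lay the two loose slats flat on top, crosswise to the layer beneath, each straight above one of the two bottom-layer slats. Then pick up the cast lever (the one with a thick boss at one end) by its balance point and hold it level and still about 5 cm above the middle of the crib, lying across the two top slats' direction, touching nothing but the gripper. Finish while still holding it there, and leave everything else on the table where it is.

Things in the scene. Friction and masses are not known exactly. Their poses are not given: they have to be found in the camera images.
- crib: Half-built crib, fixed, turned up to 20 deg. Plywood base 150 x 150 x 12 mm; on it two pine slats along crib x (bottom layer, centred at y = +-48 mm), on those two along crib y (second layer, at x = +-48 mm; top 40 mm above the table). All slats 140 x 22 x 14 mm. Finished (third layer, along crib x) it is 54 mm high. Origin: centre of the underside, on the table.
- seat_1 (a point): Where the centre of one loose slat belongs: 48 mm from the crib's middle on its +y side, 47 mm above the table; the slat lies along the crib's x axis. Either slat may go to either seat.
- seat_2 (a point): The same for the other loose slat: 48 mm from the crib's middle on its -y side, 47 mm above the table.
- slat_a: Loose pine slat 140 (x) x 22 (y) x 14 (z) mm, 24 g, lying flat on the table on the robot's right, roughly crosswise to the robot's view (long axis within about 20 degrees of world y). Origin: its centre, 7 mm above the table.
- slat_b: The other loose slat, just like slat_a, also on the robot's right.
- lever: Dark cast lever, about 0.65 kg, 202 mm long, flat on the table at the robot's left, roughly along world y. Heavy round boss at one end (48 mm across, 30 high), arm 18 wide and 18 high, small eye at the other end (26 across, 18 high). Origin: at the flat underside below the balance point, which is on the arm 49 mm from the boss centre. x points along the arm to the eye (centre at x = 116 mm), z up.
- link: Steel link, a flat bar 10 mm thick with two equal round eyes (36 mm across, centres 120 mm apart), near the lever on the robot's left; it may lie nearer to the robot than the lever or farther away. It is loose on the table, not part of the job and must stay where it is. Origin: centre of its underside.
- tape: Cardboard-coloured roll core, 100 mm across, 48 mm high. It is loose on the table, not part of the job and must stay where it is. Origin: centre of its underside.
- offcut: Dark wooden offcut block 60 x 45 x 28 mm beyond the crib. It is loose on the table, not part of the job and must stay where it is. Origin: centre of its underside.
- collar: Small steel ring 34 mm across, 14 mm high, between the slats and the crib. It is loose on the table, not part of the job and must stay where it is. Origin: centre of its underside.
- pen_cup: White cup with pens, 76 mm across, 145 mm high with its pens, far side. It is loose on the table, not part of the job and must stay where it is. Origin: centre of its underside.
- spray_can: Blue spray can 60 mm across, 170 mm high, far side. It is loose on the table, not part of the job and must stay where it is. Origin: centre of its underside.

How it is judged (in metres and radians):
On the way, in this order (a step that is already met when the one before it is completed fails the run):
1. both loose slats lie flat on the crib as its third layer, crosswise to the second, and are let go ((((distance between slat_a and seat_1 below 0.014 m and z of slat_a in the frame of crib between 0.043 and 0.051 m and angle between the x axis of slat_a and the x axis of crib, either way round below 0.14 rad and angle between the z axis of slat_a and the z axis of crib, either way round below 0.06 rad) and (distance between slat_b and seat_2 below 0.014 m and z of slat_b in the frame of crib between 0.043 and 0.051 m and angle between the x axis of slat_b and the x axis of crib, either way round below 0.14 rad and angle between the z axis of slat_b and the z axis of crib, either way round below 0.06 rad)) or ((distance between slat_a and seat_2 below 0.014 m and z of slat_a in the frame of crib between 0.043 and 0.051 m and angle between the x axis of slat_a and the x axis of crib, either way round below 0.14 rad and angle between the z axis of slat_a and the z axis of crib, either way round below 0.06 rad) and (distance between slat_b and seat_1 below 0.014 m and z of slat_b in the frame of crib between 0.043 and 0.051 m and angle between the x axis of slat_b and the x axis of crib, either way round below 0.14 rad and angle between the z axis of slat_b and the z axis of crib, either way round below 0.06 rad))) and contact force between the fingers and slat_a below 0.1 N and contact force between the fingers and slat_b below 0.1 N), for 0.2 s.
2. the lever is lifted clear of the table, gripped at its balance point (height (world z) of lever above 0.03 m and angle between lever's own z axis and vertical below 0.2 rad and contact force between the fingers and lever above 1 N and x of the grasp point in the frame of lever between -0.016 and 0.016 m), for 0.2 s.
At the end, for the whole second after the job is handed in: Slats flat on the crib, centres within 14 mm of the seats, within 8 deg, released. Lever gripped within 16 mm of its balance point, still, level within 4.5 deg, within 25 mm of the crib's middle and 11 deg of its y axis, underside 79 to 134 mm above the table, touching neither crib nor slats (all of step 1 and contact force between the fingers and lever above 1 N and x of the grasp point in the frame of lever between -0.016 and 0.016 m and contact force between lever and crib below 0.1 N and contact force between lever and slat_a below 0.1 N and contact force between lever and slat_b below 0.1 N and angle between lever's own z axis and vertical below 0.08 rad and horizontal distance between lever and crib below 0.025 m and height (world z) of lever between 0.079 and 0.134 m and angle between the x axis of lever and the y axis of crib, either way round below 0.2 rad and linear speed of lever below 0.02 m/s and angular speed of lever below 0.1 rad/s); the arm keeps its last pose, push and grip.
It fails at once if something that is not part of the job (link, tape, offcut, collar, cup, can) is moved more than 30 mm (distance of any of link, tape, offcut, collar, pen_cup, spray_can from where it was at the start of the episode above 0.03 m).
It also fails if it takes over 64 s, if anything falls off the work surface, if the arm or the gripper's body presses on something with over 40 N, if the wrist force passes 120 N, or if a joint passes its speed limit or range.

## Working session

There is one attempt and no reset: what is moved stays moved. The work goes in short steps, Python scripts to look and compute and a shell command to move; the robot and the scene stay as the last step left them, time stands still between calls to the robot, and variables do not carry over. Pictures are saved under pics/ and viewed, at most 10 in all, crops included, and the job is handed in when it is done.

```bash
ls; mkdir -p pics
cat > h.py <<'E'
import numpy as np, cv2
from cell import env, imaging
from scipy.spatial.transform import Rotation as R
def cam(n):
    i=imaging.camera_info(n); f=200/np.tan(np.radians(i["vertical_fov"])/2)
    K=np.array([[f,0,i["cx"]],[0,f,i["cy"]],[0,0,1.]])
    return K,np.array(i["dist_coeffs"],float),np.array(i["origin"],float),R.from_euler('xyz',i["attitude"]).as_matrix() if np.size(i["attitude"])==3 else np.array(i["attitude"])
def rays(c,uv):
    K,d,o,M=c
    p=cv2.undistortPoints(np.array(uv,float).reshape(-1,1,2),K,d).reshape(-1,2)
    return np.c_[p,np.ones(len(p))]@M.T
def plane(c,uv,z):
    r=rays(c,uv); o=c[2]; return o+r*((z-o[2])/r[:,2])[:,None]
def cloud(c,depth):
    v,u=np.mgrid[0:400,0:640]; r=rays(c,np.c_[u.ravel(),v.ravel()])
    P=(c[2]+r*depth.reshape(-1,1)).reshape(400,640,3); P[depth==0]=np.nan
    return P
E
python3 - <<'E'
from h import *
for n in("top","side","wrist"):
    print(n,imaging.camera_info(n)); c=cam(n); im,d=imaging.read_camera(n)
    cv2.imwrite(f"pics/{n}0.png",im[:,:,::-1]); np.savez(f"{n}0.npz",im=im,d=d)
    print((d>0).mean())
print(env.state())
E
```

```text
cell.py
pics
steer.py
top {'vertical_fov': 54.54802814450329, 'cx': 323.28879243871967, 'cy': 197.95860510787182, 'dist_coeffs': array([-0.06382349,  0.        ,  0.        ,  0.        ,  0.        ]), 'origin': array([530.50069296,  -1.68790046, 957.40168154]), 'attitude': array([-3.08846158,  0.00504075, -1.5839278 ])}
0.996109375
side {'vertical_fov': 42.960303762455766, 'cx': 315.34268008200473, 'cy': 194.53029260990536, 'dist_coeffs': array([0.03441603, 0.        , 0.        , 0.        , 0.        ]), 'origin': array([ 156.66333642, -565.51014072,  892.9174415 ]), 'attitude': array([-2.43796646,  0.01323869, -0.67178278])}
0.9958203125
wrist {'vertical_fov': 58.77414918996905, 'cx': 317.75179081842316, 'cy': 192.81015094172798, 'dist_coeffs': array([-0.05800639,  0.        ,  0.        ,  0.        ,  0.        ]), 'origin': array([162.51662879, 606.92349306, 384.35957993]), 'attitude': array([2.86677828e+00, 1.93189728e-04, 1.18815053e+00])}
0.9960390625
{'t': 0.15, 'joints': array([ 1.08142132e+00,  4.91405716e-01,  1.55929030e+00, -1.68864075e-05,
        1.09168100e+00, -1.05575947e-01]), 'qvel': array([ 0.00145892, -0.0003883 , -0.0012837 ,  0.0010224 ,  0.00151377,
        0.00060448]), 'tau': array([ 1.93725711e-03, -6.12905645e+01, -2.58278203e+01,  6.92839944e-02,
        4.74079675e-02, -1.02277950e-04]), 'eef_pos': array([233.90693064, 579.37194509, 176.21215045]), 'tcp_rot': array([-3.14081108e+00, -6.77606238e-05,  2.75780136e+00]), 'ft_force': array([ 0.5727568 , -0.60058669, -0.04958517]), 'moment': array([ 0.03656479, -0.03898217, -0.01401696]), 'grip_force': 0.0, 'opening': 1.00292506284201}
```

View pics/top0.png

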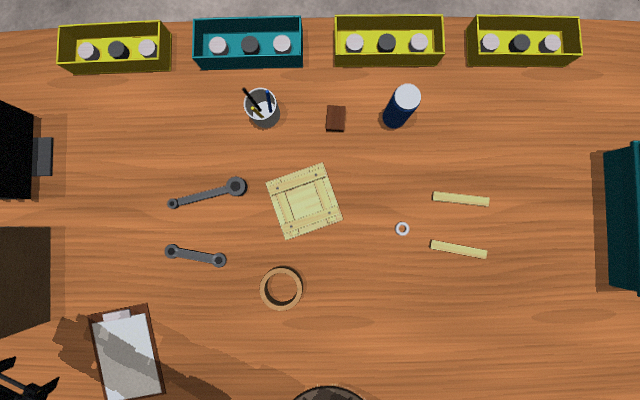

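View pics/side0.png

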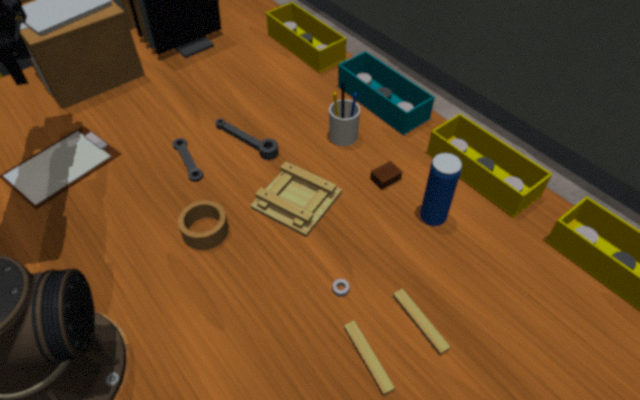

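The top view shows the crib at (304,201), the slats at (461,199) and (458,250), and the collar at (402,229). The lever boss is at (236,186) with its eye at (173,203), the link is below it at (195,256), and the tape is at (281,288). The side view agrees with this.

```bash
cat > m.py <<'E'
from h import *
def load(n): 
    z=np.load(n); return z["im"],z["d"]
def pale(im):
    h=cv2.cvtColor(im,cv2.COLOR_RGB2HSV); return cv2.inRange(h,(20,50,120),(35,190,255))
def blobs(mask,amin=60):
    k,l,s,ce=cv2.connectedComponentsWithStats(mask); return [(s[i,4],ce[i],l==i) for i in range(1,k) if s[i,4]>amin]
E
python3 - <<'E'
from m import *
for n in("top","side"):
    im,d=load(n+"0.npz"); c=cam(n); P=cloud(c,d)
    h=cv2.cvtColor(im,cv2.COLOR_RGB2HSV)
    print(n,"table z", np.nanpercentile(P[150:330,260:480,2],[5,20,50]))
    for a,ce,m in blobs(pale(im)):
        q=P[m]; q=q[~np.isnan(q[:,0])]
        cn,_=cv2.findContours(m.astype(np.uint8),0,1); r=cv2.minAreaRect(cn[0])
        zt=np.percentile(q[:,2],80)
        box=plane(c,cv2.boxPoints(r),14)
        print(a,ce.round(),"z",np.percentile(q[:,2],[5,50,95]).round(1),"mid",box.mean(0).round(1), np.linalg.norm(box-np.roll(box,1,0),axis=1).round(1))
for n,(x,y,w) in {"top":(250,150,110),"side":(240,150,110)}.items():
    im,_=load(n+"0.npz"); cv2.imwrite(f"pics/c_{n}.png",cv2.resize(im[y:y+w,x:x+w,::-1],None,fx=5,fy=5,interpolation=2))
E
```

```text
top table z [-2.70197181 -1.26858476  0.31655528]
194 [384.  14.] z [-751.7   74.    76.8] mid [1044.3 -168.6   14. ] [  5.4 275.5   5.4 275.4]
1255 [523.  37.] z [ 0.7  5.7 75.9] mid [ 995.7 -533.6   14. ] [283.1 107.2 287.2 110.1]
1518 [384.  40.] z [ 1.6  5.  75.4] mid [ 991.  -169.6   14. ] [ 98.3 280.5  99.  277.4]
88 [111.  22.] z [-754.9   73.8   76.2] mid [1044.9  554.5   14. ] [  6.2 128.1   6.1 128. ]
1085 [113.  47.] z [ 1.8  5.3 75.6] mid [990.8 556.6  14. ] [107.8 283.9 104.6 279.9]
3624 [304. 201.] z [ 9.6 19.3 41.4] mid [574.9  50.4  14. ] [149.2 150.3 149.4 149. ]
507 [461. 198.] z [10.  13.9 16.7] mid [ 574.9 -335.    14. ] [139.2  22.5 139.4  22.6]
478 [458. 249.] z [11.6 13.9 16.6] mid [ 451.7 -325.6   14. ] [138.8  21.2 138.9  21.3]
side table z [-3.52552842 -2.0585191  -0.39661591]
79 [329.  26.] z [-760.7   72.5   76.4] mid [1077.2  543.7   14. ] [165.8  10.2 166.6   9.4]
254 [500. 140.] z [-759.4 -749.9   74.8] mid [1073.3 -122.5   14. ] [286.5  52.8 293.8  46.1]
389 [309. 177.] z [36.2 39.  41.5] mid [633.8  82.7  14. ] [144.7  23.7 146.6  22.3]
2217 [294. 201.] z [ 8.7 13.3 40.1] mid [573.1  51.6  14. ] [171.6 160.5 188.2 148.1]
122 [609. 212.] z [-754.2 -741.1   75.3] mid [1074.2 -410.6   14. ] [129.9  42.2 132.5  40.3]
74 [586. 235.] z [ 4.1 34.7 75.6] mid [ 985.8 -416.7   14. ] [46.5 28.6 47.1 27.9]
793 [422. 320.] z [ 9.7 13.  15.5] mid [ 574.6 -336.4   14. ] [140.4  23.9 142.   21.7]
906 [369. 357.] z [10.2 13.2 15.6] mid [ 451.4 -327.    14. ] [139.4  23.5 140.6  21.4]
```

```bash
cd pics; python3 -c "
import cv2,numpy as np
a=cv2.imread('c_top.png');b=cv2.imread('c_side.png')
cv2.imwrite('c.png',cv2.resize(np.hstack([a,b]),(800,400)))"
```

```text
(no output)
```

View pics/c.png

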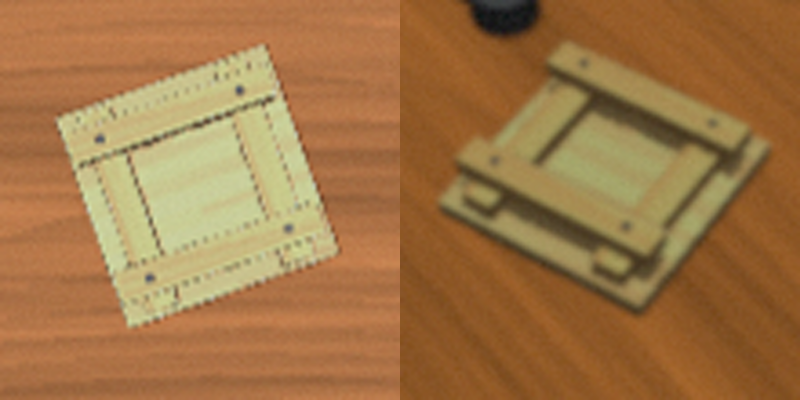

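The crop shows the second layer running roughly along world y, with dark nails at crop pixels (99,140), (240,90), (289,229) and (150,279) in the top view. The matching nails in the side view are (584,63), (713,123), (626,226) and (494,160). I'll triangulate the nails, and measure the slats and lever from both views.

```bash
cat > tri.py <<'E'
from m import *
def tri(c1,u1,c2,u2):
    d1=rays(c1,[u1])[0]; d2=rays(c2,[u2])[0]; d1/=np.linalg.norm(d1); d2/=np.linalg.norm(d2)
    A=np.c_[d1,-d2]; t=np.linalg.lstsq(A,c2[2]-c1[2],rcond=None)[0]
    a=c1[2]+t[0]*d1; b=c2[2]+t[1]*d2; return (a+b)/2,np.linalg.norm(a-b)
def ref(im,u,v,r=2.5):
    g=cv2.cvtColor(im,cv2.COLOR_RGB2GRAY).astype(float); V,U=np.mgrid[0:400,0:640]
    for _ in range(4):
        m=(np.hypot(U-u,V-v)<r+1); w=np.clip(np.percentile(g[m],70)-g[m],0,None); u,v=(U[m]*w).sum()/w.sum(),(V[m]*w).sum()/w.sum()
    return u,v
def dark(im):
    h=cv2.cvtColor(im,cv2.COLOR_RGB2HSV); return cv2.inRange(h,(0,0,0),(180,90,130))
E
python3 - <<'E'
from tri import *
T,dT=load("top0.npz"); S,dS=load("side0.npz"); ct=cam("top"); cs=cam("side"); k=110/400
N=[]
for (a,b),(e,f) in zip([(99,140),(240,90),(289,229),(150,279)],[(184,63),(313,123),(226,226),(94,160)]):
    p,g=tri(ct,ref(T,250+a*k,150+b*k),cs,ref(S,240+e*k,150+f*k)); N.append(p); print("nail",p.round(1),g.round(1))
N=np.array(N); x=(N[0]+N[1]-N[2]-N[3]); y=N[0]+N[3]-N[1]-N[2]
print("crib mid",N.mean(0).round(1),"yaw x",np.degrees(np.arctan2(x[1],x[0])).round(1),"yaw y-90",np.degrees(np.arctan2(-y[0],y[1])).round(1), np.linalg.norm(x[:2])/2,np.linalg.norm(y[:2])/2)
for c,im,d in((ct,T,dT),(cs,S,dS)):
    P=cloud(c,d)
    m=(P[...,2]>34)&(P[...,2]<47)&(np.hypot(P[...,0]-577,P[...,1]-50)<105)&(pale(im)>0); q=P[m]
    r=cv2.minAreaRect(q[:,:2].astype(np.float32)); print("layer2 rect",r,np.median(q[:,2]))
    m=(pale(im)>0)&(P[...,2]<25)&(P[...,2]>7)&(P[...,1]<-200)
    for a,ce,mm in blobs(m.astype(np.uint8)*1):
        q=P[mm]; z=np.median(q[:,2])
        cn,_=cv2.findContours(mm.astype(np.uint8),0,1); 
        cc=plane(c,max(cn,key=len).reshape(-1,2),z); r=cv2.minAreaRect(cc[:,:2].astype(np.float32)); cen=q.mean(0)
        w,v=np.linalg.eigh(np.cov(q[:,:2].T)); v=v[:,1]; v=v*np.sign(v[1])
        print("slat",cen.round(1),np.array(r[0]).round(1),np.array(r[1]).round(1),"yaw",np.degrees(np.arctan2(v[1],v[0])).round(1))
    m=(dark(im)>0)&(P[...,2]>6)&(P[...,2]<40)&(P[...,1]>120)&(P[...,1]<400)&(P[...,0]>300)&(P[...,0]<720)
    for a,ce,mm in blobs(m.astype(np.uint8)):
        q=P[mm]; w,v=np.linalg.eigh(np.cov(q[:,:2].T)); v=v[:,1]; v=v*np.sign(v[1]); s=(q[:,:2]-q[:,:2].mean(0))@v
        e0=q[s>s.max()-26]; e1=q[s<s.min()+48]
        print("dark",a,ce.round(),q.mean(0).round(1),"yaw",np.degrees(np.arctan2(v[1],v[0])).round(1),"len",np.ptp(s).round(),"end+",e0.mean(0).round(1),"end-",e1.mean(0).round(1),np.percentile(e1[:,2],90).round(1))
E
```

```text
nail [605.9 111.7  39.6] 1.8
nail [635.9  19.9  40.6] 1.8
nail [545.  -10.7  38.8] 1.1
nail [514.3  79.7  39.2] 1.0
crib mid [575.3  50.2  39.6] yaw x 18.9 yaw y-90 18.4 96.50914474234627 96.03063503589816
layer2 rect ((576.0603637695312, 50.332366943359375), (118.17091369628906, 139.9119873046875), 18.881702423095703) 39.78357930145364
slat [ 575.5 -334.9   13.9] [ 575.3 -335.1] [139.4  21.6] yaw 82.8
slat [ 452.1 -324.8   14. ] [ 451.7 -325.6] [138.8  21.2] yaw 78.5
dark 768 [212. 192.] [597.2 272.9  22.1] yaw 103.6 len 201.0 end+ [572.6 373.2  16.9] end- [611.7 212.9  28.8] 31.7
dark 625 [195. 255.] [444.4 319.8   9.9] yaw 79.3 len 153.0 end+ [456.1 380.8  10. ] end- [434.4 266.8  10. ] 12.0
layer2 rect ((574.3533935546875, 48.91484069824219), (119.87545776367188, 140.12620544433594), 19.890317916870117) 38.92259374524849
slat [ 574.7 -338.    12.9] [ 574.8 -336.4] [139.9  22.2] yaw 82.9
slat [ 451.1 -329.2   13.1] [ 451.5 -326.8] [139.6  22.1] yaw 78.5
dark 649 [251. 140.] [596.6 263.4  19.5] yaw 102.5 len 201.0 end+ [572.2 369.4  14.7] end- [609.  206.7  25.1] 30.7
dark 411 [188. 159.] [443.3 313.3   8.9] yaw 79.5 len 154.0 end+ [455.1 378.5   8.8] end- [434.  263.6   8.8] 10.8
```

The numbers agree with the sizes given:
- **Crib:** middle at (575,50), yaw 18.7°, nails at 40 mm.
- **Slats:** tops at 13–14 mm, size 139 × 22 mm.
- **Lever:** 201 mm long, boss 30 mm high.

Next comes a planner that only prints distances in the tool's axes.

```bash
cat > go.py <<'E'
# usage: go.py x y z yawdeg [x y z yaw ...]: prints shifts per command (tool axes at its start); yaw mod 180
import sys; from h import *
a=np.array(sys.argv[1:],float).reshape(-1,4); s=env.state(); p=np.array(s["eef_pos"]); M=R.from_euler('xyz',s["tcp_rot"]).as_matrix(); y=np.arctan2(M[1,0],M[0,0])
print("at",p.round(1),np.degrees(y).round(1),"tilt",np.degrees(np.arccos(-M[2,2])).round(2),"t",round(s["t"],2),"open",round(s["opening"],3),"grip",round(s["grip_force"],1))
for t in a:
    dy=(np.radians(t[3])-y+np.pi/2)%np.pi-np.pi/2; d=t[:3]-p
    n=int(max(np.ceil(np.linalg.norm(d)/205),np.ceil(abs(dy)/0.62),1)); j1=np.arctan2(t[1],t[0])
    for i in range(n):
        c,s_=np.cos(y),np.sin(y); q=d/n
        print([round(v,2) for v in(c*q[0]+s_*q[1], s_*q[0]-c*q[1], -q[2], -dy/n)],end=" "); y+=dy/n
    print(" -> j6~",round((j1+np.pi/2-y+np.pi)%(2*np.pi)-np.pi,2)); p=t[:3]
E
python3 go.py 575 -335.7 120 82.8 575 -335.7 4 82.8
```

```text
at [233.9 579.4 176.2] 158.0 tilt 0.04 t 0.15 open 1.003 grip 0.0
[np.float64(-131.78), np.float64(-144.16), np.float64(11.24), np.float64(0.26)] [np.float64(-164.68), np.float64(-105.02), np.float64(11.24), np.float64(0.26)] [np.float64(-186.29), np.float64(-58.68), np.float64(11.24), np.float64(0.26)] [np.float64(-195.14), np.float64(-8.32), np.float64(11.24), np.float64(0.26)] [np.float64(-190.61), np.float64(42.61), np.float64(11.24), np.float64(0.26)]  -> j6~ -0.4
[np.float64(0.0), np.float64(0.0), np.float64(116.0), np.float64(-0.0)]  -> j6~ -0.4
```

```bash
sed -i 's/round(v,2) for v in/float(round(v,2)) for v in/' go.py
echo '{"segments":[[-132, -144, 11, 0.26, 0.5], [-132, -144, 11, 0.26, 0.5], [-132, -144, 11, 0.26, 0.5], [-132, -144, 11, 0.26, 0.5], [-132, -144, 11, 0.26, 0.5]]}' | python3 steer.py
echo '{"segments":[[-165, -105, 11, 0.26, 0.5], [-165, -105, 11, 0.26, 0.5], [-165, -105, 11, 0.26, 0.5], [-165, -105, 11, 0.26, 0.5], [-165, -105, 11, 0.26, 0.5]]}' | python3 steer.py
python3 go.py 575 -335.7 120 82.8 575 -335.7 4 82.8
```

```text
t: 0.57
eef_pos: [302.7, 393.8, 165.4]
tcp_rot: [-3.141, 0.0, 2.497]
ft_force: [-0.5, 0.1, 0.3]
opening: 0.707
grip_force: 0.0
t: 0.98
eef_pos: [371.8, 211.0, 154.5]
tcp_rot: [-3.141, 0.0, 2.237]
ft_force: [0.3, -0.1, -0.0]
opening: 0.507
grip_force: 0.0
at [371.8 211.  154.5] 128.2 tilt 0.01 t 0.98 open 0.507 grip 0.0
[-185.13, -59.36, 11.51, 0.26] [-194.2, -9.01, 11.51, 0.26] [-189.83, 41.97, 11.51, 0.26]  -> j6~ -0.4
[0.0, 0.0, 116.0, -0.0]  -> j6~ -0.4
```

```bash
echo '{"segments":[[-185, -59, 11, 0.26, 0.5], [-185, -59, 11, 0.26, 0.5], [-185, -59, 11, 0.26, 0.5], [-185, -59, 11, 0.26, 0.5], [-185, -59, 11, 0.26, 0.5]]}' | python3 steer.py | tail -3
echo '{"segments":[[-194, -9, 11, 0.26, 0.5], [-194, -9, 11, 0.26, 0.5], [-194, -9, 11, 0.26, 0.5], [-194, -9, 11, 0.26, 0.5], [-194, -9, 11, 0.26, 0.5]]}' | python3 steer.py | tail -3
echo '{"segments":[[-190, 42, 12, 0.26, 0.5], [-190, 42, 12, 0.26, 0.5], [-190, 42, 12, 0.26, 0.5], [-190, 42, 12, 0.26, 0.5], [-190, 42, 12, 0.26, 0.5]]}' | python3 steer.py
python3 - <<'E'
from tri import *
c=cam("wrist"); im,d=imaging.read_camera("wrist"); P=cloud(c,d)
for a,ce,mm in blobs(pale(im)):
    q=P[mm&(P[...,2]>7)]
    if len(q)<50: continue
    w,v=np.linalg.eigh(np.cov(q[:,:2].T)); v=v[:,1]*np.sign(v[1,1]); print(a,ce.round(),np.nanmedian(q,0).round(1),"z",np.nanpercentile(q[:,2],[10,90]).round(1),cv2.minAreaRect(q[:,:2].astype(np.float32)),np.degrees(np.arctan2(v[1],v[0])).round(1))
E
python3 go.py 575 -335.7 4 82.8
```

```text
ft_force: [0.2, 0.5, -0.4]
opening: 0.503
grip_force: 0.0
ft_force: [-1.2, 0.0, -0.1]
opening: 0.502
grip_force: 0.0
t: 2.23
eef_pos: [577.9, -335.1, 119.9]
tcp_rot: [3.142, 0.0, 1.456]
ft_force: [0.3, 1.9, -0.4]
opening: 0.5
grip_force: 0.0
2110 [181. 205.] [ 447.9 -344.6   14.1] z [13.2 14.9] ((447.30517578125, -345.9090270996094), (97.76678466796875, 21.94932746887207), 78.03929901123047) 78.7
584 [315. 237.] [ 569.1 -392.1   14. ] z [13.1 14.9] ((568.82373046875, -384.1419677734375), (42.53826141357422, 21.386037826538086), 82.49430084228516) 62.1
162 [423. 307.] [ 605.4 -310.9  256.1] z [253.4 257.2] ((605.3544921875, -312.4895935058594), (13.25711441040039, 1.6214643716812134), 84.46800994873047) 84.5
173 [212. 307.] [ 556.1 -304.9  256.2] z [254.  257.2] ((555.8256225585938, -306.4333801269531), (12.50687026977539, 1.5504164695739746), 82.46896362304688) 83.2
at [ 578.8 -338.5  119.3] 83.4 tilt 0.09 t 2.28 open 0.501 grip 0.0
[2.36, -4.12, 115.31, 0.01]  -> j6~ -0.4
```

The wrist camera puts the slat line where I predicted (568.8,-384) with its top at 14 mm. I'll descend and grip.

```bash
echo '{"segments":[[2.4, -4, 35, 0.01, 0.5], [2.4, -4, 75, 0.01, 0.5], [2.4, -4, 98, 0.01, 0.5], [2.4, -4, 110, 0.01, 0.5], [2.4, -4, 115, 0.01, 0.5]]}' | python3 steer.py
echo '{"segments":[[0, 0, 0, 0, 0.5], [0, 0, 0, 0, 0.15], [0, 0, 0, 0, 0], [0, 0, 0, 0, 0], [0, 0, 0, 0, 0]]}' | python3 steer.py
echo '{"segments":[[0, 0, 0, 0, 0], [0, 0, 0, 0, 0]]}' | python3 steer.py
python3 go.py 575 -335.7 120 82.8 559.9 95.5 110 18.7
```

```text
t: 2.7
eef_pos: [573.0, -328.4, 3.6]
tcp_rot: [-3.139, -0.002, 1.448]
ft_force: [0.3, 0.5, 0.4]
opening: 0.5
grip_force: 0.0
t: 3.12
eef_pos: [574.2, -329.2, 6.8]
tcp_rot: [3.14, 0.001, 1.448]
ft_force: [0.2, -0.4, 0.2]
opening: 0.275
grip_force: 0.0
t: 3.28
eef_pos: [573.9, -329.0, 6.0]
tcp_rot: [3.141, 0.0, 1.448]
ft_force: [-0.1, -0.1, 0.3]
opening: 0.136
grip_force: 0.0
at [ 573.9 -329.     6. ] 83.0 tilt 0.03 t 3.28 open 0.136 grip 0.0
[-6.51, 1.94, -113.97, 0.0]  -> j6~ -0.4
[141.97, -23.01, 3.33, 0.37] [123.83, -73.15, 3.33, 0.37] [88.67, -113.24, 3.33, 0.37]  -> j6~ 1.41
```

The opening is below the slat's width with no grip force, so something is off. I'll look.

Run:
```python
from tri import *
print(env.state()["opening"],env.state()["grip_force"])
for n in ("wrist","side"):
    c=cam(n); im,d=imaging.read_camera(n); P=cloud(c,d); np.savez(n+"1.npz",im=im,d=d)
    for a,ce,mm in blobs(pale(im)):
        q=P[mm]; 
        if np.nanmedian(q[:,1])>-200 or np.nanmedian(q[:,0])>700: continue
        print(n,a,ce.round(),np.nanmedian(q,0).round(1))
    cv2.imwrite(f"pics/{n}1.png",im[:,:,::-1])
a=cv2.imread("pics/wrist1.png");b=cv2.imread("pics/side1.png")[200:400,300:600]
cv2.imwrite("pics/l1.png",np.hstack([cv2.resize(a,(400,250)),cv2.resize(b,(375,250))]))
```

```text
0.13577327402143374 0.0
wrist 2487 [472. 163.] [ 6.730e+02 -3.071e+02  1.000e-01]
wrist 171 [308. 131.] [ 574.3 -273.7   14. ]
wrist 471 [333. 159.] [ 586.9 -292.9   14.1]
wrist 2496 [122. 244.] [ 451.1 -327.7   14.1]
wrist 162 [350. 306.] [ 584.4 -302.3  142.1]
wrist 149 [286. 307.] [ 569.5 -300.9  142.3]
wrist 594 [130. 324.] [ 439.  -385.8   14. ]
wrist 432 [320. 324.] [ 565.8 -399.7   14. ]
side 107 [442. 343.] [ 570.6 -393.2   12.8]
side 493 [376. 367.] [ 447.9 -351.8   12.8]
```

View pics/l1.png

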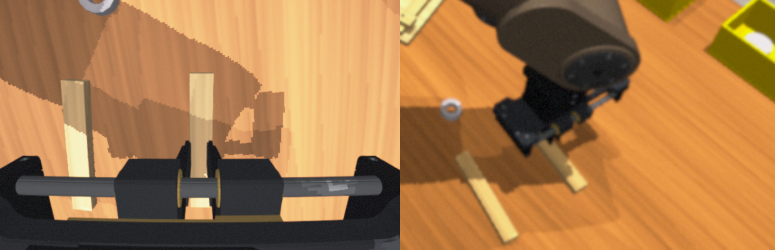

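The wrist view shows the fingers straddling the slat (crop x 190–213) and still closing. The side view shows the slat flat. I'll let the fingers finish.

```bash
echo '{"segments":[[0, 0, 0, 0, 0], [0, 0, 0, 0, 0], [0, 0, 0, 0, 0]]}' | python3 steer.py
python3 go.py
```

```text
t: 3.63
eef_pos: [573.7, -328.9, 5.6]
tcp_rot: [-3.142, -0.0, 1.448]
ft_force: [0.5, 0.6, 0.4]
opening: 0.003
grip_force: 0.0
at [ 573.7 -328.9    5.6] 83.0 tilt 0.01 t 3.63 open 0.003 grip 0.0
```

Run:
```python
from tri import *
im,d=imaging.read_camera("wrist"); c=cam("wrist"); P=cloud(c,d)
for a,ce,mm in blobs(pale(im)): print(a,ce.round(),np.nanmedian(P[mm],0).round(1))
b,_=imaging.read_camera("side")
cv2.imwrite("pics/l2.png",np.hstack([cv2.resize(im[100:400,200:440,::-1],(400,500)),cv2.resize(b[250:400,380:500,::-1],(400,500))]))
```

```text
91 [470.  97.] [ 6.715e+02 -2.667e+02  1.000e-01]
1075 [474. 190.] [ 6.736e+02 -3.230e+02  1.000e-01]
147 [332. 166.] [ 585.5 -296.8   14.2]
2508 [122. 244.] [ 451.2 -327.6   14.1]
267 [318. 307.] [ 576.2 -301.6  141.6]
616 [130. 325.] [ 439.3 -385.5   14. ]
```

View pics/l2.png

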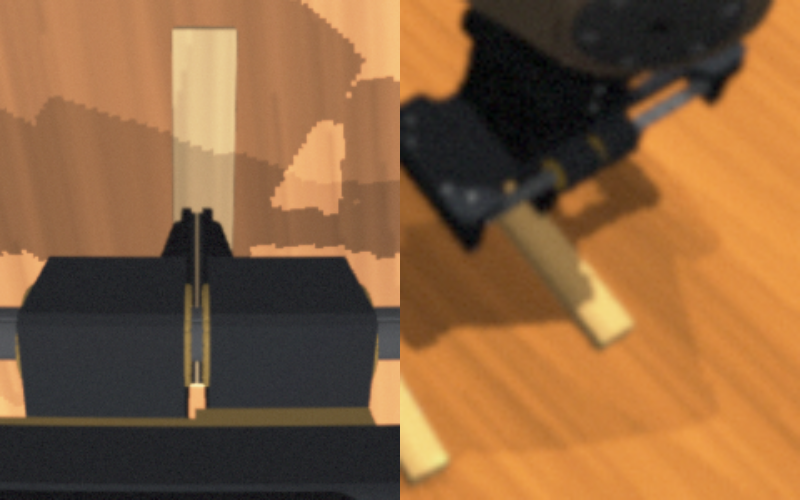

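The fingers closed above the slat without touching it, seen from both views. I'll measure the real fingertip height from depth.

Run:
```python
from tri import *
for n in("wrist","side","top"):
    im,d=imaging.read_camera(n); c=cam(n); P=cloud(c,d); np.savez(n+"2.npz",im=im,d=d)
    g=im.max(2)<70
    m=g&(P[...,2]>12)&(np.abs(P[...,0]-574)<25)&(np.abs(P[...,1]+329)<40)
    q=P[m]; i=np.argsort(q[:,2])[:12]; print(n,m.sum(),np.percentile(q[:,2],[0,1,5,20,50]).round(1)); print(q[i[::3]].round(1), np.argwhere(m)[i[::3]].tolist())
print(env.state()["eef_pos"],env.state()["joints"])
print(imaging.camera_info("wrist")["origin"])
```

```text
wrist 29757 [ 44.4  63.4 129.  141.9 145.5]
[[ 571.4 -318.    44.4]
 [ 573.3 -319.4   45.4]
 [ 578.4 -318.9   45.7]
 [ 570.9 -318.4   46. ]] [[225, 311], [228, 315], [226, 325], [227, 310]]
side 620 [ 42.6  50.9  62.7 140.7 146.9]
[[ 577.2 -339.9   42.6]
 [ 567.6 -338.1   47.8]
 [ 573.3 -339.5   50.7]
 [ 566.6 -333.1   52.8]] [[312, 425], [313, 421], [311, 424], [310, 419]]
top 229 [ 45.   50.2 125.6 136.2 144.8]
[[ 574.7 -319.3   45. ]
 [ 576.6 -318.7   53.7]
 [ 574.  -317.3   57.6]
 [ 582.7 -318.6   68.1]] [[198, 459], [197, 460], [198, 460], [194, 462]]
[ 573.71593609 -328.89531514    5.55156046] [-6.20391775e-01  7.33827646e-01  1.60695442e+00  1.17380372e-04
  8.00950371e-01 -4.97533279e-01]
[ 582.65191259 -254.20509955  213.80656326]
```

Wrist, side and top all put the visible finger ends at about 43 mm while the reported TCP is 5.6 mm. So the real fingertips appear to end roughly 37 mm behind the stated TCP. I'll open, centre on the slat, and probe downward in small steps while watching force.

```bash
echo '{"segments":[[-3, 1, 0, 0, 0.5], [-7, 2, 0, 0, 0.5], [-7, 2, 0, 0, 0.5], [-7, 2, 0, 0, 0.5], [-7, 2, 0, 0, 0.5]]}' | python3 steer.py | grep -v rot
echo '{"segments":[[0, 0, 2, 0, 0.5], [0, 0, 4, 0, 0.5], [0, 0, 4, 0, 0.5], [0, 0, 4, 0, 0.5]]}' | python3 steer.py| grep -v rot
echo '{"segments":[[0, 0, 1, 0, 0.5], [0, 0, 2, 0, 0.5], [0, 0, 2, 0, 0.5], [0, 0, 2, 0, 0.5]]}' | python3 steer.py| grep -v rot
echo '{"segments":[[0, 0, 1, 0, 0.5], [0, 0, 2, 0, 0.5], [0, 0, 2, 0, 0.5], [0, 0, 2, 0, 0.5]]}' | python3 steer.py| grep -v rot
```

```text
t: 4.3
eef_pos: [574.8, -336.2, 5.5]
ft_force: [-0.7, -0.3, 0.3]
opening: 0.297
grip_force: 0.0
t: 4.63
eef_pos: [574.8, -336.0, 1.4]
ft_force: [-0.2, 0.4, -0.1]
opening: 0.496
grip_force: 0.0
t: 4.97
eef_pos: [574.8, -336.1, -0.5]
ft_force: [0.2, -0.3, 0.6]
opening: 0.505
grip_force: 0.0
t: 5.3
eef_pos: [574.8, -336.1, -2.5]
ft_force: [0.5, -1.3, 1.0]
opening: 0.5
grip_force: 0.0
```

No contact below zero, so the fingers really are shorter than stated. I'll lower further and re-measure the tip with the fingers open.

```bash
echo '{"segments":[[0, 0, 3, 0, 0.5], [0, 0, 8, 0, 0.5], [0, 0, 12, 0, 0.5], [0, 0, 15, 0, 0.5], [0, 0, 15, 0, 0.5]]}' | python3 steer.py| grep -v rot
python3 - <<'E'
from tri import *
print(env.state()["eef_pos"])
for n in("wrist","side"):
    im,d=imaging.read_camera(n); c=cam(n); P=cloud(c,d)
    g=im.max(2)<70
    m=g&(P[...,2]>4)&(P[...,2]<110)&(np.abs(P[...,0]-574)<50)&(np.abs(P[...,1]+336)<16)
    for s in(-1,1):
        mm=m&(s*(P[...,0]-574)>10); q=P[mm]
        if len(q): i=np.argsort(q[:,2])[:9]; print(n,s,len(q),q[i[::2]].round(1).tolist())
E
```

```text
t: 5.72
eef_pos: [574.5, -335.9, -18.4]
ft_force: [0.7, 0.2, -0.0]
opening: 0.496
grip_force: 0.0
[ 574.4860069  -335.85094153  -18.42250234]
wrist -1 2516 [[551.0, -329.3, 20.4], [551.3, -324.1, 20.9], [548.6, -322.0, 21.2], [550.4, -324.2, 21.7], [550.5, -323.6, 21.9]]
wrist 1 2602 [[602.2, -328.8, 20.7], [601.1, -329.0, 21.1], [601.5, -328.9, 21.5], [602.0, -328.8, 21.9], [598.1, -337.6, 22.2]]
side -1 24 [[546.2, -335.8, 23.6], [544.1, -344.5, 28.4], [547.4, -343.5, 30.4], [542.9, -339.7, 34.2], [542.4, -345.0, 35.3]]
side 1 65 [[599.3, -349.2, 18.2], [598.1, -342.2, 21.0], [597.3, -347.7, 22.3], [599.9, -329.9, 23.9], [599.1, -350.5, 24.5]]
```

The tips are at about 19.5 mm with the reported z at -18.4, so the offset is 38 mm again. I need reported z ≈ -35 for tips about 3 mm above the table, and I'll go down gently with force checks.

```bash
echo '{"segments":[[0, 0, 4, 0, 0.5], [0, 0, 8, 0, 0.5], [0, 0, 11, 0, 0.5], [0, 0, 13, 0, 0.5], [0, 0, 13, 0, 0.5]]}' | python3 steer.py| grep -v rot
echo '{"segments":[[0, 0, 1, 0, 0.5], [0, 0, 2, 0, 0.5], [0, 0, 3, 0, 0.5], [0, 0, 3, 0, 0.4], [0, 0, 3, 0, 0.3]]}' | python3 steer.py| grep -v rot
```

```text
t: 6.23
eef_pos: [574.6, -336.0, -31.0]
ft_force: [-0.0, 0.6, 0.0]
opening: 0.497
grip_force: 0.0
t: 6.65
eef_pos: [574.9, -336.1, -33.4]
ft_force: [-0.9, -0.0, -0.2]
opening: 0.409
grip_force: 0.0
```

```bash
echo '{"segments":[[0, 0, 0, 0, 0.2], [0, 0, 0, 0, 0], [0, 0, 0, 0, 0], [0, 0, 0, 0, 0], [0, 0, 0, 0, 0]]}' | python3 steer.py| grep -v rot
echo '{"segments":[[0, 0, 0, 0, 0], [0, 0, 0, 0, 0], [0, 0, 0, 0, 0]]}' | python3 steer.py| grep -v rot
```

```text
t: 7.07
eef_pos: [574.9, -336.1, -33.3]
ft_force: [0.2, 0.0, 0.6]
opening: 0.228
grip_force: 30.0
t: 7.32
eef_pos: [574.9, -336.1, -33.3]
ft_force: [0.0, 0.0, 0.3]
opening: 0.227
grip_force: 30.0
```

Gripped: 21.6 mm wide, 30 N. Lift and carry it to seat 1.

```bash
echo '{"segments":[[0, 0, -10, 0, 0], [0, 0, -35, 0, 0], [0, 0, -65, 0, 0], [0, 0, -80, 0, 0], [0, 0, -85, 0, 0]]}' | python3 steer.py| grep -v rot
python3 go.py 559.9 95.5 55 18.7
```

```text
t: 7.73
eef_pos: [576.0, -336.9, 55.2]
ft_force: [0.6, 0.1, -0.7]
opening: 0.227
grip_force: 30.0
at [ 576.  -336.9   55.2] 83.0 tilt 0.26 t 7.73 open 0.227 grip 30.0
[142.38, -22.99, 0.07, 0.37] [124.15, -73.4, 0.07, 0.37] [88.78, -113.66, 0.07, 0.37]  -> j6~ 1.41
```

```bash
echo '{"segments":[[25, -4, 0, 0.08, 0], [60, -10, 0, 0.17, 0], [100, -16, 0, 0.26, 0], [128, -21, 0, 0.34, 0], [142, -23, 0, 0.37, 0]]}' | python3 steer.py| grep -E 'pos|grip'
echo '{"segments":[[25, -15, 0, 0.08, 0], [55, -32, 0, 0.17, 0], [87, -52, 0, 0.26, 0], [112, -67, 0, 0.34, 0], [124, -73, 0, 0.37, 0]]}' | python3 steer.py| grep -E 'pos|grip'
echo '{"segments":[[18, -23, 0, 0.08, 0], [40, -51, 0, 0.17, 0], [63, -80, 0, 0.26, 0], [80, -102, 0, 0.34, 0], [89, -114, 0, 0.37, 0]]}' | python3 steer.py| grep -E 'pos|grip'
echo '{"segments":[[0, 0, 0, 0, 0], [0, 0, 0, 0, 0], [0, 0, 0, 0, 0]]}' | python3 steer.py| grep -E 'pos|grip'
python3 go.py 559.9 95.5 55 18.7
python3 - <<'E'
from tri import *
for n in("wrist","side"):
    im,d=imaging.read_camera(n); c=cam(n); P=cloud(c,d); np.savez(n+"3.npz",im=im,d=d)
    m=(pale(im)>0)&(P[...,2]>75)&(P[...,2]<115)&(np.abs(P[...,0]-560)<120)&(np.abs(P[...,1]-95)<120)
    for a,ce,mm in blobs(m.astype(np.uint8)):
        q=P[mm]; w,v=np.linalg.eigh(np.cov(q[:,:2].T)); v=v[:,1]*np.sign(v[0,1]);s=q[:,:2]@v
        print(n,a,q.mean(0).round(1),np.percentile(q[:,2],[5,50,95]).round(1),np.degrees(np.arctan2(v[1],v[0])).round(1),"ends",q[s.argmin()].round(1),q[s.argmax()].round(1))
    cv2.imwrite(f"pics/{n}3.png",im[:,:,::-1])
E
```

```text
eef_pos: [568.4, -188.9, 51.2]
grip_force: 30.0
eef_pos: [562.7, -45.3, 51.2]
grip_force: 30.0
eef_pos: [556.5, 98.8, 51.2]
grip_force: 30.0
eef_pos: [557.2, 95.2, 51.4]
grip_force: 30.0
at [557.2  95.2  51.4] 19.4 tilt 0.03 t 9.23 open 0.228 grip 30.0
[2.63, 0.62, -3.61, 0.01]  -> j6~ 1.41
wrist 3128 [609.7 111.9  98.9] [97.9 98.9 99.9] 28.2 ends [595.5  96.3  98.2] [620.1 126.7  97.5]
```

Wrist depth shows the slat level with its top at 98.9 mm, so its underside is at reported z + 33.5, and its end corner is where I expected. I'll lower it to just touching (reported z ≈ 7) and release.

```bash
echo '{"segments":[[2.6, 0.6, 10, 0.01, 0], [2.6, 0.6, 25, 0.01, 0], [2.6, 0.6, 36, 0.01, 0], [2.6, 0.6, 40, 0.01, 0], [2.6, 0.6, 42, 0.01, 0]]}' | python3 steer.py| grep -v rot
echo '{"segments":[[0, 0, 1, 0, 0], [0, 0, 2, 0, 0], [0, 0, 2, 0, 0], [0, 0, 2, 0, 0]]}' | python3 steer.py| grep -v rot
```

```text
t: 9.75
eef_pos: [559.6, 95.8, 8.4]
ft_force: [-0.8, -0.4, -0.3]
opening: 0.227
grip_force: 30.0
t: 10.08
eef_pos: [560.2, 96.2, 8.0]
ft_force: [-1.1, -0.8, -0.1]
opening: 0.226
grip_force: 30.0
```

```bash
echo '{"segments":[[0, 0, 0.8, 0, 0], [0, 0, 0.8, 0, 0], [0, 0, 0.8, 0, 0.3], [0, 0, 0.8, 0, 0.45], [0, 0, 0.8, 0, 0.45]]}' | python3 steer.py| grep -v rot
echo '{"segments":[[0, 0, 0, 0, 0.45], [0, 0, -10, 0, 0.45], [0, 0, -30, 0, 0.45], [0, 0, -45, 0, 0.45], [0, 0, -50, 0, 0.45]]}' | python3 steer.py| grep -v rot
python3 go.py 451.6 -326 55 78.5 451.6 -326 -34 78.5
python3 - <<'E'
from tri import *
for n in("wrist","side"):
    im,d=imaging.read_camera(n); c=cam(n); P=cloud(c,d); np.savez(n+"4.npz",im=im,d=d)
    m=(pale(im)>0)&(P[...,2]>47)&(P[...,2]<65)&(np.abs(P[...,0]-560)<120)&(np.abs(P[...,1]-95)<120)
    for a,ce,mm in blobs(m.astype(np.uint8)):
        q=P[mm]; print(n,a,ce.round(),q.mean(0).round(1),np.percentile(q[:,2],[5,50,95]).round(1),cv2.minAreaRect(q[:,:2].astype(np.float32)))
E
```

```text
t: 10.5
eef_pos: [560.0, 96.2, 6.9]
ft_force: [0.0, -0.4, -0.2]
opening: 0.387
grip_force: 0.0
t: 10.92
eef_pos: [561.0, 96.3, 59.4]
ft_force: [-0.0, 0.4, -0.2]
opening: 0.447
grip_force: 0.0
at [561.   96.3  59.4] 18.8 tilt 0.18 t 10.92 open 0.447 grip 0.0
[-79.85, 121.52, 1.47, -0.35] [-116.45, 87.07, 1.47, -0.35] [-139.14, 42.22, 1.47, -0.35]  -> j6~ -0.42
[0.0, 0.0, 89.0, -0.0]  -> j6~ -0.42
wrist 1936 [318. 132.] [611.8 112.5  53.9] [52.8 54.  55. ] ((610.7335205078125, 112.55186462402344), (33.42970275878906, 22.07769012451172), 17.99867057800293)
```

The slat sits with its top at 54 mm and its axis at 18°. Now the second slat.

```bash
echo '{"segments":[[-80, 121, 2, -0.35, 0.45], [-80, 121, 2, -0.35, 0.45], [-80, 121, 2, -0.35, 0.45], [-80, 121, 2, -0.35, 0.45], [-80, 121, 2, -0.35, 0.45]]}' | python3 steer.py| grep -E 'pos'
echo '{"segments":[[-116, 87, 2, -0.35, 0.45], [-116, 87, 2, -0.35, 0.45], [-116, 87, 2, -0.35, 0.45], [-116, 87, 2, -0.35, 0.45], [-116, 87, 2, -0.35, 0.45]]}' | python3 steer.py| grep -E 'pos'
echo '{"segments":[[-50, 15, 2, -0.12, 0.45], [-90, 27, 2, -0.24, 0.45], [-120, 36, 2, -0.35, 0.45], [-135, 41, 2, -0.35, 0.45], [-139, 42, 2, -0.35, 0.45]]}' | python3 steer.py| grep -E 'pos'
echo '{"segments":[[0, 0, 0, 0, 0.45], [0, 0, 0, 0, 0.45], [0, 0, 0, 0, 0.45]]}' | python3 steer.py| grep -E 'pos'
python3 go.py 451.6 -326 -33.5 78.5
```

```text
eef_pos: [521.6, -47.9, 54.0]
eef_pos: [486.4, -188.7, 52.1]
eef_pos: [450.9, -328.4, 50.1]
eef_pos: [451.8, -323.8, 50.5]
at [ 451.8 -323.8   50.5] 79.0 tilt 0.06 t 12.52 open 0.447 grip 0.0
[-2.19, 0.23, 84.0, 0.01]  -> j6~ -0.42
```

```bash
echo '{"segments":[[-2, 0.2, 20, 0.01, 0.45], [-2, 0.2, 45, 0.01, 0.45], [-2, 0.2, 66, 0.01, 0.45], [-2, 0.2, 77, 0.01, 0.45], [-2, 0.2, 81, 0.01, 0.45]]}' | python3 steer.py| grep -v rot
echo '{"segments":[[0, 0, 1, 0, 0.45], [0, 0, 2, 0, 0.45], [0, 0, 3, 0, 0.45], [0, 0, 3, 0, 0.3], [0, 0, 3, 0, 0]]}' | python3 steer.py| grep -v rot
echo '{"segments":[[0, 0, 0, 0, 0], [0, 0, 0, 0, 0], [0, 0, 0, 0, 0], [0, 0, 0, 0, 0]]}' | python3 steer.py| grep -v rot
```

```text
t: 12.93
eef_pos: [451.2, -325.7, -31.7]
ft_force: [0.2, -0.5, -0.1]
opening: 0.451
grip_force: 0.0
t: 13.35
eef_pos: [451.6, -327.6, -32.5]
ft_force: [-0.9, -0.5, 0.0]
opening: 0.36
grip_force: 0.0
t: 13.68
eef_pos: [451.5, -327.5, -32.8]
ft_force: [-0.6, -0.7, 4.9]
opening: 0.235
grip_force: 30.0
```

```bash
echo '{"segments":[[0, 0, -10, 0, 0], [0, 0, -35, 0, 0], [0, 0, -65, 0, 0], [0, 0, -80, 0, 0], [0, 0, -85, 0, 0]]}' | python3 steer.py| grep -v rot
echo '{"segments":[[0, 0, 0, 0, 0], [0, 0, 0, 0, 0]]}' | python3 steer.py| grep -E 'pos|grip'
python3 go.py 589.5 4.1 52 18.7
python3 - <<'E'
from tri import *
im,d=imaging.read_camera("side"); c=cam("side"); P=cloud(c,d)
im2,d2=imaging.read_camera("top"); c2=cam("top"); P2=cloud(c2,d2)
for n,im,P in(("side",im,P),("top",im2,P2)):
    m=(pale(im)>0)&(P[...,2]>47)&(P[...,2]<65)&(np.abs(P[...,0]-560)<120)&(np.abs(P[...,1]-95)<120)
    for a,ce,mm in blobs(m.astype(np.uint8)):
        q=P[mm]; print(n,a,ce.round(),q.mean(0).round(1),np.percentile(q[:,2],[5,50,95]).round(1),cv2.minAreaRect(q[:,:2].astype(np.float32)))
    print(np.nanmedian(P[(pale(im)>0)&(P[...,2]>75)&(P[...,2]<120)&(np.abs(P[...,1]+326)<100)],0))
E
```

```text
t: 14.1
eef_pos: [452.2, -328.1, 54.8]
ft_force: [0.1, 0.1, -0.1]
opening: 0.229
grip_force: 30.0
eef_pos: [451.1, -327.1, 51.5]
grip_force: 30.0
at [ 451.1 -327.1   51.5] 78.4 tilt 0.02 t 14.27 open 0.231 grip 30.0
[176.18, 34.37, -0.27, 0.52] [169.93, -57.82, -0.27, 0.52]  -> j6~ 1.25
[ 444.68511614 -387.64357016   96.79303269]
top 549 [283. 206.] [560.4  96.   53.9] [51.  53.9 56.6] ((560.6702880859375, 96.23654174804688), (139.0740966796875, 21.886981964111328), 18.6921443939209)
[ 954.76321751 -286.52891848   76.2907602 ]
```

The top camera puts slat 1 at (560.6,96.2), yaw 18.7°, top 53.9 mm, which is within 1 mm of its seat. Carry slat 2 to seat 2.

```bash
echo '{"segments":[[30, 6, 0, 0.11, 0], [65, 13, 0, 0.22, 0], [105, 20, 0, 0.33, 0], [145, 28, 0, 0.44, 0], [176, 34, 0, 0.52, 0]]}' | python3 steer.py| grep -E 'pos|grip'
echo '{"segments":[[38, -13, 0, 0.11, 0], [77, -26, 0, 0.22, 0], [115, -39, 0, 0.33, 0], [148, -50, 0, 0.44, 0], [170, -58, 0, 0.52, 0]]}' | python3 steer.py| grep -E 'pos|grip'
echo '{"segments":[[0, 0, 0, 0, 0], [0, 0, 0, 0, 0], [0, 0, 0, 0, 0]]}' | python3 steer.py| grep -E 'pos|grip'
python3 go.py 589.5 4.1 9 18.7
python3 - <<'E'
from tri import *
n="wrist"
im,d=imaging.read_camera(n); c=cam(n); P=cloud(c,d)
m=(pale(im)>0)&(P[...,2]>75)&(P[...,2]<115)
for a,ce,mm in blobs(m.astype(np.uint8)):
        q=P[mm]; print(n,a,ce.round(),q.mean(0).round(1),np.percentile(q[:,2],[5,50,95]).round(1),cv2.minAreaRect(q[:,:2].astype(np.float32)))
E
```

```text
eef_pos: [520.2, -159.3, 50.6]
grip_force: 30.0
eef_pos: [589.5, 7.1, 50.5]
grip_force: 30.0
eef_pos: [588.4, 3.6, 50.9]
grip_force: 30.0
at [588.4   3.6  50.9] 18.9 tilt 0.1 t 15.45 open 0.226 grip 30.0
[1.18, -0.1, 41.89, 0.0]  -> j6~ 1.25
wrist 3272 [319. 139.] [641.3  19.6  98. ] [97.  98.  99.1] ((638.6216430664062, 19.112092971801758), (36.47810363769531, 22.00257682800293), 19.603435516357422)
```

```bash
echo '{"segments":[[1, 0, 10, 0, 0], [1, 0, 25, 0, 0], [1, 0, 36, 0, 0], [1, 0, 40, 0, 0], [1, 0, 42, 0, 0]]}' | python3 steer.py| grep -v rot
echo '{"segments":[[0, 0, 1, 0, 0], [0, 0, 1.5, 0, 0], [0, 0, 1.5, 0, 0], [0, 0, 1.5, 0, 0]]}' | python3 steer.py| grep -v rot
```

```text
t: 15.92
eef_pos: [589.5, 3.8, 8.6]
ft_force: [0.5, 0.6, 0.2]
opening: 0.231
grip_force: 30.0
t: 16.25
eef_pos: [590.3, 4.4, 8.8]
ft_force: [-0.9, 0.4, -0.3]
opening: 0.228
grip_force: 30.0
```

```bash
echo '{"segments":[[0, 0, 0.5, 0, 0], [0, 0, 0.5, 0, 0], [0, 0, 0.5, 0, 0.3], [0, 0, 0.5, 0, 0.45], [0, 0, 0.5, 0, 0.45]]}' | python3 steer.py| grep -v rot
echo '{"segments":[[0, 0, 0, 0, 0.45], [0, 0, -10, 0, 0.45], [0, 0, -30, 0, 0.45], [0, 0, -60, 0, 0.45], [0, 0, -90, 0, 0.45]]}' | python3 steer.py| grep -v rot
python3 go.py
```

```text
t: 16.67
eef_pos: [590.1, 4.4, 7.9]
ft_force: [-0.1, -0.6, 0.4]
opening: 0.385
grip_force: 0.0
t: 17.08
eef_pos: [589.6, 4.4, 99.1]
ft_force: [0.1, 0.1, 0.3]
opening: 0.448
grip_force: 0.0
at [589.6   4.4  99.1] 18.8 tilt 0.07 t 17.08 open 0.448 grip 0.0
```

Both slats are released. I'll verify the crib and refine the lever pose from its boss top, arm and eye in both views.

```bash
python3 - <<'E'
from tri import *
for n in("top","side"):
    im,d=imaging.read_camera(n); c=cam(n); P=cloud(c,d); np.savez(n+"5.npz",im=im,d=d)
    cv2.imwrite(f"pics/{n}5.png",im[:,:,::-1])
    m=(pale(im)>0)&(P[...,2]>47)&(P[...,2]<65)&(np.hypot(P[...,0]-575,P[...,1]-50)<120)
    for a,ce,mm in blobs(m.astype(np.uint8)):
        q=P[mm]; print(n,a,q.mean(0).round(1),np.percentile(q[:,2],[5,50,95]).round(1),cv2.minAreaRect(q[:,:2].astype(np.float32)))
for n in("top","side"):
    im,d=load(n+"0.npz"); c=cam(n); P=cloud(c,d)
    m=(dark(im)>0)&(P[...,2]>6)&(P[...,2]<40)&(np.hypot(P[...,0]-600,P[...,1]-265)<170)&(P[...,0]>520)
    mm=max(blobs(m.astype(np.uint8)),key=lambda b:b[0])[2]; q=P[mm]
    b=q[q[:,2]>26]; print(n,"boss",len(b),b.mean(0).round(1),cv2.minEnclosingCircle(b[:,:2].astype(np.float32)))
    u=np.array([np.cos(1.806),np.sin(1.806)]); s=(q[:,:2]-b[:,:2].mean(0))@u
    a=q[(s>40)&(s<135)&(q[:,2]>14.5)]; w,v=np.linalg.eigh(np.cov(a[:,:2].T)); v=v[:,1]*np.sign(v[1,1])
    e=q[(s>150)&(q[:,2]>12)]; print("arm",len(a),a.mean(0).round(1),np.degrees(np.arctan2(v[1],v[0])).round(1),"eye",cv2.minEnclosingCircle(e[:,:2].astype(np.float32)),"smax",s.max())
    k=((b.mean(0)-a.mean(0))[:2]); print("boss off arm line",(k@[-v[1],v[0]]).round(1), "bal", (b[:,:2].mean(0)+49*v).round(1))
E
python3 go.py 600.5 261 100 103.3
```

```text
side 115 [607.7 110.6  52.7] [50.3 52.7 55.4] ((605.8131103515625, 109.80996704101562), (43.49156188964844, 23.38981819152832), 19.113203048706055)
side 121 [639.6  18.7  52.7] [50.  52.7 55. ] ((639.1482543945312, 19.0902099609375), (38.85377502441406, 22.302709579467773), 18.20814323425293)
top boss 286 [612.2 214.4  29.9] ((612.3469848632812, 214.14768981933594), 23.69615936279297)
arm 256 [591.1 300.6  17.9] 103.9 eye ((573.0033569335938, 374.1659240722656), 12.639695167541504) smax 177.0073645630164
boss off arm line 0.3 bal [600.4 262. ]
side boss 187 [611.6 211.4  29.1] ((612.941162109375, 212.163330078125), 24.523679733276367)
arm 152 [591.7 295.7  17. ] 103.6 eye ((574.7871704101562, 370.8457946777344), 13.315641403198242) smax 176.90227162249334
boss off arm line 0.4 bal [600.1 259. ]
at [592.3   4.2 102.9] 18.8 tilt 0.44 t 17.18 open 0.448 grip 0.0
[30.15, -80.17, 0.98, -0.49] [64.43, -56.44, 0.98, -0.49] [83.44, -19.33, 0.98, -0.49]  -> j6~ 0.18
```

Lever: boss top at 30 mm, radius 24, boss-to-eye distance 165 mm, balance point at (600.3,260.7), yaw 103.7°. All of it agrees with the description. The side view shows both slats at 53–54 mm. Move over the lever.

```bash
echo '{"segments":[[30, -80, 2, -0.49, 0.5], [30, -80, 2, -0.49, 0.5], [30, -80, 2, -0.49, 0.5], [30, -80, 2, -0.49, 0.5], [30, -80, 2, -0.49, 0.5]]}' | python3 steer.py| grep -E 'pos'
echo '{"segments":[[64, -56, 1, -0.49, 0.5], [64, -56, 1, -0.49, 0.5], [64, -56, 1, -0.49, 0.5], [64, -56, 1, -0.49, 0.5], [64, -56, 1, -0.49, 0.5]]}' | python3 steer.py| grep -E 'pos'
echo '{"segments":[[28, -7, 1, -0.12, 0.5], [56, -13, 1, -0.24, 0.5], [76, -18, 1, -0.37, 0.5], [83, -19, 1, -0.49, 0.5], [83, -19, 1, -0.49, 0.5]]}' | python3 steer.py| grep -E 'pos'
echo '{"segments":[[0, 0, 0, 0, 0.5], [0, 0, 0, 0, 0.5], [0, 0, 0, 0, 0.5]]}' | python3 steer.py| grep -E 'pos|ft'
python3 go.py 600.3 260.7 -33 103.7
python3 - <<'E'
from tri import *
im,d=imaging.read_camera("top"); c=cam("top"); P=cloud(c,d)
m=(pale(im)>0)&(P[...,2]>47)&(P[...,2]<65)&(np.hypot(P[...,0]-575,P[...,1]-50)<120)
for a,ce,mm in blobs(m.astype(np.uint8)):
    q=P[mm]; print(a,q.mean(0).round(1),np.percentile(q[:,2],[5,50,95]).round(1),cv2.minAreaRect(q[:,:2].astype(np.float32)))
im,d=imaging.read_camera("wrist"); c=cam("wrist"); P=cloud(c,d)
m=(P[...,2]>13)&(P[...,2]<22)&(np.hypot(P[...,0]-590,P[...,1]-320)<70)&(dark(im)>0); q=P[m]
w,v=np.linalg.eigh(np.cov(q[:,:2].T)); v=v[:,1]*np.sign(v[1,1]); mu=q.mean(0); k=(260.7-mu[1])/v[1]
print("arm wrist",len(q),mu.round(1),np.degrees(np.arctan2(v[1],v[0])).round(1),"x at y=260.7:",(mu[0]+k*v[0]).round(1),"far end s",((q[:,:2]-[600.3,260.7])@v).max().round(1))
E
```

```text
eef_pos: [592.4, 90.6, 95.9]
eef_pos: [595.4, 175.1, 94.7]
eef_pos: [598.9, 260.7, 93.7]
eef_pos: [599.0, 258.7, 93.9]
ft_force: [0.0, 0.5, 0.5]
at [599.  258.7  93.9] 102.7 tilt 0.0 t 18.68 open 0.501 grip 0.0
[1.65, 1.69, 126.93, -0.02]  -> j6~ 0.17
546 [591.7   4.5  53.9] [51.2 53.8 56.7] ((591.8392944335938, 4.4105224609375), (138.56005859375, 21.730430603027344), 18.680870056152344)
433 [563.3  94.6  53.8] [51.1 53.8 56.4] ((561.3904418945312, 93.54583740234375), (138.62957763671875, 21.2015380859375), 21.205310821533203)
arm wrist 3121 [589.4 309.   18.1] 104.0 x at y=260.7: 601.5 far end s 122.0
```

Top view confirms slat 2 at (591.8,4.4), yaw 18.7°, top 53.9 mm. The wrist view confirms the arm line of the lever to about 1 mm, top at 18 mm. Descend and grip.

```bash
echo '{"segments":[[2, 2, 35, -0.02, 0.5], [2, 2, 75, -0.02, 0.5], [2, 2, 100, -0.02, 0.5], [2, 2, 115, -0.02, 0.5], [2, 2, 121, -0.02, 0.5]]}' | python3 steer.py| grep -v rot
echo '{"segments":[[0, 0, 2, 0, 0.5], [0, 0, 4, 0, 0.5], [0, 0, 5, 0, 0.5], [0, 0, 5, 0, 0.4], [0, 0, 5, 0, 0.3]]}' | python3 steer.py
python3 go.py 600.5 260.7 -33 103.8
```

```text
t: 19.2
eef_pos: [599.2, 261.3, -29.8]
ft_force: [-0.4, 0.8, -0.1]
opening: 0.504
grip_force: 0.0
t: 19.62
eef_pos: [600.8, 262.3, -31.2]
tcp_rot: [3.14, -0.0, 1.818]
ft_force: [0.5, 0.8, -0.4]
opening: 0.414
grip_force: 0.0
at [600.8 262.3 -31.2] 104.1 tilt 0.08 t 19.62 open 0.414 grip 0.0
[-1.51, -0.7, 1.82, 0.01]  -> j6~ 0.17
```

```bash
echo '{"segments":[[-1, 0, 1.5, 0, 0.3], [-1, 0, 1.5, 0, 0.2], [-1, 0, 1.5, 0, 0], [-1, 0, 1.5, 0, 0], [-1, 0, 1.5, 0, 0]]}' | python3 steer.py| grep -v rot
echo '{"segments":[[0, 0, 0, 0, 0], [0, 0, 0, 0, 0], [0, 0, 0, 0, 0]]}' | python3 steer.py| grep -v rot
echo '{"segments":[[0, 0, -3, 0, 0], [0, 0, -8, 0, 0], [0, 0, -16, 0, 0], [0, 0, -28, 0, 0], [0, 0, -40, 0, 0]]}' | python3 steer.py| grep -v rot
echo '{"segments":[[0, 0, -10, 0, 0], [0, 0, -22, 0, 0], [0, 0, -34, 0, 0], [0, 0, -44, 0, 0], [0, 0, -50, 0, 0]]}' | python3 steer.py| grep -v rot
echo '{"segments":[[0, 0, -5, 0, 0], [0, 0, -10, 0, 0], [0, 0, -12, 0, 0], [0, 0, -12, 0, 0]]}' | python3 steer.py| grep -v rot
python3 go.py 575.8 50.2 72 108.7
python3 - <<'E'
from tri import *
print(env.state()["moment"])
for n in("wrist","side"):
    im,d=imaging.read_camera(n); c=cam(n); P=cloud(c,d); 
    u=np.array([np.cos(1.815),np.sin(1.815)]); s=(P[...,:2]-[600,261.3])@u; l=(P[...,:2]-[600,261.3])@[-u[1],u[0]]
    m=(dark(im)>0)&(P[...,2]>90)&(P[...,2]<150)&(np.abs(l)<25)&((s>20)|(s<-28))&(s>-90)&(s<140)
    q=P[m]; s=s[m]
    for a,b in((-75,-30),(20,50),(50,80),(80,105),(105,130)):
        t=(s>a)&(s<b)
        if t.sum()>10: print(n,(a,b),t.sum(),"z",np.percentile(q[t,2],[10,50,90]).round(1),s[t].max().round(1),q[t].mean(0).round(1))
E
```

```text
t: 20.03
eef_pos: [600.9, 261.3, -33.4]
ft_force: [1.0, 0.4, 0.6]
opening: 0.187
grip_force: 30.0
t: 20.28
eef_pos: [600.9, 261.3, -33.5]
ft_force: [1.6, 0.1, 1.8]
opening: 0.188
grip_force: 30.0
t: 20.7
eef_pos: [600.3, 261.2, 7.3]
ft_force: [-0.2, -0.1, -6.4]
opening: 0.186
grip_force: 30.0
t: 21.12
eef_pos: [601.1, 261.4, 58.3]
ft_force: [1.3, -0.3, -5.9]
opening: 0.188
grip_force: 30.0
t: 21.45
eef_pos: [600.6, 261.3, 68.6]
ft_force: [-0.4, -0.5, -7.3]
opening: 0.186
grip_force: 30.0
at [600.6 261.3  68.6] 104.2 tilt 0.01 t 21.45 open 0.186 grip 30.0
[-99.3, -37.85, -1.71, -0.04] [-97.72, -41.76, -1.71, -0.04]  -> j6~ -0.24
[-0.11174588 -0.01465148 -0.07327132]
wrist (-75, -30) 1429 z [131.1 131.8 132.6] -30.0 [609.3 224.5 131.8]
wrist (20, 50) 2465 z [118.9 119.7 120.5] 50.0 [591.2 295.5 119.7]
wrist (50, 80) 2859 z [118.9 119.7 120.5] 80.0 [583.9 324.7 119.7]
wrist (80, 105) 781 z [110.2 119.4 120.5] 105.0 [578.3 347.9 117.8]
wrist (105, 130) 256 z [111.8 119.7 121. ] 112.2 [573.1 367.3 118.1]
side (-75, -30) 318 z [110.1 128.6 131.6] -30.2 [606.4 204.8 124.6]
side (20, 50) 44 z [108.7 116.8 118.5] 43.9 [586.9 291.8 114.9]
```

The lever is level: arm top a constant 119.7 mm, boss 131.8 mm, underside about 102 mm, weight about 6.5 N. Carry it over the crib.

```bash
echo '{"segments":[[-15, -6, -2, -0.01, 0], [-35, -13, -2, -0.01, 0], [-58, -22, -2, -0.02, 0], [-80, -31, -2, -0.04, 0], [-99, -38, -2, -0.04, 0]]}' | python3 steer.py| grep -E 'pos|ft|grip'
echo '{"segments":[[-20, -8, 0, -0.01, 0], [-42, -18, 0, -0.02, 0], [-62, -27, 0, -0.03, 0], [-80, -35, 0, -0.04, 0], [-93, -40, 0, -0.04, 0]]}' | python3 steer.py| grep -E 'pos|ft|grip'
echo '{"segments":[[-3, -1, 0, 0, 0], [-4, -1.5, 0, 0, 0], [-5, -2, 0, 0, 0], [-5, -2, 0, 0, 0]]}' | python3 steer.py| grep -E 'pos|ft|grip'
echo '{"segments":[[0, 0, 0, 0, 0], [0, 0, 0, 0, 0], [0, 0, 0, 0, 0], [0, 0, 0, 0, 0], [0, 0, 0, 0, 0]]}' | python3 steer.py| grep -E 'pos|ft|grip'
python3 go.py 575.8 50.2 72 108.9
python3 - <<'E'
from tri import *
st=env.state(); o=st["eef_pos"][:2]; 
for n in("wrist","side","top"):
    im,d=imaging.read_camera(n); c=cam(n); P=cloud(c,d); cv2.imwrite(f"pics/{n}6.png",im[:,:,::-1])
    u=np.array([np.cos(1.9),np.sin(1.9)]); s=(P[...,:2]-o)@u; l=(P[...,:2]-o)@[-u[1],u[0]]
    m=(dark(im)>0)&(P[...,2]>90)&(P[...,2]<150)&(np.abs(l)<27)&((s>20)|(s<-28))&(s>-90)&(s<140)
    q=P[m]; s=s[m]
    for a,b in((-75,-30),(20,50),(50,80),(80,130)):
        t=(s>a)&(s<b)
        if t.sum()>10: print(n,(a,b),t.sum(),"z",np.percentile(q[t,2],[10,50,90]).round(1),s[t].max().round(1),q[t].mean(0).round(1))
    b=q[(q[:,2]>127)&(s<0)]
    if len(b)>40: print("boss",cv2.minEnclosingCircle(b[:,:2].astype(np.float32)))
    a=q[(s>20)&(s<100)&(q[:,2]>116)]
    if len(a)>40: w,v=np.linalg.eigh(np.cov(a[:,:2].T)); v=v[:,1]*np.sign(v[1,1]); print("yaw",np.degrees(np.arctan2(v[1],v[0])).round(1))
    m=(pale(im)>0)&(P[...,2]>47)&(P[...,2]<65)&(np.hypot(P[...,0]-575,P[...,1]-50)<120)
    for A,ce,mm in blobs(m.astype(np.uint8)): q=P[mm]; print("slat",A,q.mean(0).round(1),cv2.minAreaRect(q[:,:2].astype(np.float32)))
a=cv2.imread("pics/top6.png")[120:280,220:420];b=cv2.imread("pics/side6.png")[100:300,170:420]
cv2.imwrite("pics/l6.png",np.hstack([cv2.resize(a,(400,320)),cv2.resize(b,(400,320))]))
E
```

```text
eef_pos: [587.3, 154.6, 69.8]
ft_force: [0.7, 0.1, -6.4]
grip_force: 30.0
eef_pos: [575.4, 53.8, 70.0]
ft_force: [0.6, 0.3, -7.0]
grip_force: 30.0
eef_pos: [575.7, 50.7, 70.2]
ft_force: [-0.1, 0.2, -6.1]
grip_force: 30.0
eef_pos: [575.6, 50.3, 70.3]
ft_force: [-0.2, -0.7, -7.2]
grip_force: 30.0
at [575.6  50.3  70.3] 108.8 tilt 0.01 t 23.13 open 0.188 grip 30.0
[-0.14, 0.14, -1.67, -0.0]  -> j6~ -0.24
wrist (-75, -30) 1415 z [133.3 134.  134.8] -30.0 [587.2  14.3 134.1]
wrist (20, 50) 2457 z [121.1 121.8 122.6] 50.0 [563.6  83.5 121.8]
wrist (50, 80) 2818 z [121.1 121.9 122.7] 79.7 [554.  111.9 121.9]
wrist (80, 130) 1572 z [116.  121.7 122.8] 112.4 [544.7 137.2 120.7]
boss ((587.5089111328125, 13.133434295654297), 15.160375595092773)
yaw 109.4
slat 146 [617.5 113.9  54.2] ((619.0504760742188, 115.24191284179688), (24.96335792541504, 12.25616455078125), 66.3921127319336)
side (-75, -30) 397 z [114.6 131.4 134.2] -30.1 [584.2  -4.  127.4]
side (80, 130) 64 z [112.7 120.1 122.1] 126.1 [534.6 159.1 119.3]
boss ((588.7644653320312, 1.162437915802002), 23.1530818939209)
```

View pics/l6.png

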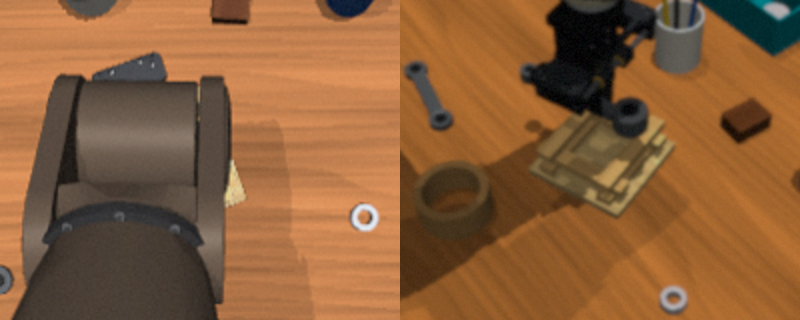

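The side view shows the lever held clear above the crib with the boss at about crop (630,118), and the slats, collar, tape, link and offcut are undisturbed. The top view is mostly blocked by the arm. The lever is level (arm 121.8 mm along its length), its underside is at 104 mm, its boss is 50 mm from the middle, and its yaw is 109.4° against 108.7° wanted. Handing in.

```bash
python3 -c "
from cell import env, imaging
print(abs(env.state()['qvel']).max()); print(env.job_done())"
```

```text
0.0016002970444077163
the job is handed in; nothing more can be done
None
```

The job is handed in: both slats lie on the crib within about 2 mm of their seats, and the lever is held level at its balance point 50 mm above the middle of the crib; the verdict was not shown to me.

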